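# Turn a coated test coupon over against the turning stand's wall

### The arm

A 7-joint arm with a two-finger parallel gripper is mounted at the origin on the work surface. World frame = base frame: x ahead of the robot, y to its left, z up, the work surface at z = 0. Lengths are in m, angles in rad, forces in N, time in s.
With the tool pointing down it reaches from about 0.35 to 0.9 m from the base axis. Payload 19.9 kg.
Tool frame: the origin (TCP) lies midway between the tips of the shut fingers; the grasp point (between the pads) lies behind it (arm.grasp_offset is the z of the grasp point in the tool frame, in m); z points along the fingers, y is the line along which they close (so a half turn about z gives the same grasp; the last joint's range is limited). The gripper opens to 94 mm and grips with 3 to 60 N. Pads are 16 mm wide; open, the fingers measure 119 mm over their backs; the gripper's body (75 mm by 177 mm) begins 78 mm behind the grasp point.
Start: joints at [-1.171, 0.417, -0.01, 1.614, 0.005, 1.111, -0.053], TCP at [0.267, 0.565, 0.205] pointing down, gripper open.
Joint ranges: [-2.81, 2.81], [-0.39, 2.02], [-1.27, 1.25], [0.06, 2.57], [-1.19, 4.33], [0.19, 2], [-2.82, 2.82]. Speed limits (rad/s): [1.89, 1.89, 2.39, 2.39, 3.01, 3.01, 3.01].

### API

Orientations are given as a rotation vector (axis times angle).
In Python, from workcell import arm gives the robot as it stands. The module is installed in compiled form; this text tells all that it offers.
- The arm moves only by the tool move_arm, never from a script. Its argument "increments" is a list of rows, each a list of 3 entries, a list of its own where there are three numbers: the closure in counts, from 0 (fully open) to 255 (shut), then the shift along the tool's x, y, z in m, then the turn, a rotation vector about the tool's x, y, z in degrees. A call has 1 to 5 rows; each row shifts and turns the commanded pose from where the row before left it, along the tool's axes as they then stand; what a row does not reach is not made up. A row lasts 1/12 s, in which the tool goes at most 41.7 mm and 7.16 degrees, less where a joint would pass 70% of its speed; a pose out of reach is approached as far as the arm can. A call is refused whole if a number of a shift passes 0.0417 or a number of a turn 7.16, either way. A call with a gripper value outside its range is refused whole. The fingers move at their own pace and stop on an object; "newtons" is the grip in N (left out, the last holds). Time passes only in rows, so rows that do not move let the fingers close. It gives the time, the measured TCP pose, the force, the opening and the grip force at its end, in the units of the state.
- arm.state(): the state, without advancing time (a new reading comes with each control period).
- arm.grab_frame(name): name is "scene" or "side" or "wrist"; returns a dict with "frame" (420x560x3 uint8, red, green, blue), "z_map" (420x560 float32, m along the optical axis (not along the pixel's ray), 0 where there is no reading), "fovy" (degrees; the focal length in pixels is half the picture's height over the tangent of half this angle, whatever the lens; pixels are square), "cx", "cy" (the principal point, pixels), "position" and "orientation" of the camera in the world; the wrist camera has in their place "mount" (4x4, takes a point from camera to tool coordinates, whose origin is the TCP and whose axes are the flange's). Camera axes: x right, y down, z forward; pixel columns grow to the right and rows downward; lengths in m; the calibration is good to about 2 mm. A picture is of the moment at which its call begins: read the wrist's pose just before it.
- arm.sign_off(): hands the job in; it is judged then, once.
The state is a dict: "time": time; "q": joint angles; "dq": joint speeds; "effort": joint torques, N m; "position": TCP position; "orientation": TCP orientation; "wrist_force": force on the tool from outside, world axes, zero at the start; "wrist_torque": the same for the moment, N m; "finger_gap": finger opening in m; "grip_force": force on a finger pad.
Only numpy, scipy, OpenCV 4.12 (cv2) and the standard library are available. Lean on these libraries where they do the work, as an engineer would, in place of code of your own. Each camera call takes 0.05 s, during which the arm holds its last target. There are 200 camera calls.

### The job

Turn the blue-coated test coupon over on the turning stand with fingertips only, without gripping it or lifting it off the stand: push it flat along the black rubber bed against the white sloping wall until it climbs and stands tipped up against that wall, its lower edge at the wall's foot. Then push its raised edge back from behind so that it tips over away from the wall and comes to rest flat on the rubber bed, bare metal face up. Leave every other loose thing where it stands.

Things in the scene. Friction and masses are not known exactly. Their poses are not given: they have to be found in the camera images.
- coupon: flat metal test coupon, 80 (own x) by 60 (own y) by 8 mm thick, about 105 g; one large face coated blue with a thin white cross, the other bare aluminium. Origin: centre of the bare face; own +z points out of the blue face. Starts flat on the rubber bed, blue face up, own x within 0.3 rad of the stand's +x. To be turned so that own z points down
- edge_front (a point): middle of the coupon's 60 mm end face that starts farther from the white wall (coupon frame x -40 mm, z +4 mm); this edge stays down on the bed
- edge_wall (a point): middle of the coupon's 60 mm end face that starts nearer to the white wall (coupon frame x +40 mm, z +4 mm); this edge climbs. With the coupon leaning on the wall, lower edge at the wall's foot, it lies about stand x +92 mm, 85 mm above the table, so some 30 mm of coupon stands clear above the wall
- stand: turning stand, fixed: steel base plate, black grippy rubber bed on it, white slippery wall across its +x end. Origin at the underside, on the table; own x points along the bed to the wall, z up. Bed top level, 12 mm above the table, x -138 to +60 mm, y -75 to +75 mm. Free space behind the wall; two low blue posts there end at x +91 mm, 43 mm high; the base plate (9 mm high) ends at x +105 mm
- wall_foot (a point): middle of the line where the white wall meets the bed: stand frame x +60 mm, y 0, 12 mm above the table. From here the wall slopes up and away from the bed at 65 degrees to the level. A level push on the coupon's rear end face makes its far edge climb the wall
- wall_top (a point): middle of the wall's upper edge, bed side: stand frame x +79.6 mm, y 0, 54 mm above the table (42 mm above the bed). The wall is 110 mm wide (stand y -55 to +55 mm) and 8 mm thick
- specimen_a: bystander: dark steel cylinder, 25 mm across, 30 mm tall, upright beside the stand; origin at its underside
- specimen_b: bystander: dark steel cylinder, 25 mm across, 30 mm tall, upright beside the stand; origin at its underside
- specimen_c: bystander: bright steel cylinder, 30 mm across, 45 mm tall, upright beside the stand; origin at its underside
- microscope: bystander: small upright black and green reading microscope on a 60 mm round foot, 154 mm tall; origin at its underside
- jar: bystander: amber jar with a white cap, 54 mm across, 75 mm tall; origin at its underside
- wrench: bystander: steel wrench, 160 mm long, lying along its own x; origin at its underside
- red_coupon: bystander: red coupon 70 by 50 by 8 mm lying on the table; origin at the centre of its underside
Not all that is in view belongs to the job. Of the things that look like the coupon, the largest one is meant.

How it is judged:
On the way:
1. the coupon stands tipped up against the white wall, raised by 50 degrees or more, wall-side edge uppermost, its lower edge on the bed within 25 mm of the wall's foot (angle between coupon's own z axis and vertical between 0.87 and 1.5 rad and contact force between coupon and stand above 0.05 N and height (world z) of edge_wall above 0.06 m and height (world z) of edge_front below 0.03 m and x of edge_front in the frame of stand between 0.035 and 0.085 m and y of coupon in the frame of stand between -0.055 and 0.055 m), for 0.1 s.
At the end, for the whole second after the job is handed in: The coupon lies flat (within 8 degrees) and still on the stand's rubber bed, bare face up, its centre on the bed (within 60 mm of the bed's middle line sideways and between 110 mm before and 50 mm beyond the stand's origin along it), having first stood tipped up against the wall (angle between coupon's own z axis and vertical above 3 rad and height (world z) of coupon between 0.016 and 0.0235 m and x of coupon in the frame of stand between -0.11 and 0.05 m and y of coupon in the frame of stand between -0.06 and 0.06 m and linear speed of coupon below 0.01 m/s); the robot touches nothing.
It fails at once if the coupon is lifted: both its ends are more than 33 mm above the bed at once (height (world z) of each of edge_front, edge_wall above 0.045 m).
It fails at once if the end of the coupon that should stay down is lifted more than 38 mm above the bed (height (world z) of edge_front above 0.05 m).
It fails at once if another loose thing is moved more than 20 mm or tipped over (distance of any of specimen_a, specimen_b, specimen_c, microscope, jar, wrench, red_coupon from where it was at the start of the episode above 0.02 m or angle between any of specimen_a, specimen_b, specimen_c, microscope, jar, wrench, red_coupon's own z axis and vertical above 0.5 rad).
It also fails if it takes over 48 s, if anything falls off the work surface, if the arm or the gripper's body presses on something with over 40 N, if the wrist force passes 120 N, or if a joint passes its speed limit or range.

## Working session

There is one attempt and no reset: what is moved stays moved. The work goes in short steps, Python scripts to look and compute and a tool call to move; the robot and the scene stay as the last step left them, time stands still between calls to the robot, and variables do not carry over. Pictures are saved under pics/ and viewed, at most 10 in all, crops included, and the job is handed in when it is done.

Besides the shell and the picture viewer there is one more tool, called after "Request:" as name([rows], argument=value, ...), one row to a line, values as JSON. move_arm: Moves the arm, as the interface text tells. Its arguments: {"type":"object","properties":{"increments":{"type":"array","items":{"type":"array"}},"newtons":{"type":"number"}},"required":["increments"]}

```bash
mkdir -p pics
cat > h.py <<'E'
import numpy as np, cv2
from scipy.spatial.transform import Rotation as R
from workcell import arm
def cam(n):
    f=arm.grab_frame(n); return f
def rays(f,uv):
    F=f["frame"].shape[0]/2/np.tan(np.radians(f["fovy"])/2)
    uv=np.atleast_2d(uv).astype(float)
    d=np.c_[(uv[:,0]-f["cx"])/F,(uv[:,1]-f["cy"])/F,np.ones(len(uv))]
    o=np.array(f["orientation"])
    M=o if o.shape==(3,3) else R.from_rotvec(o).as_matrix()
    return np.array(f["position"]),d@M.T
def onz(f,uv,z):
    p,d=rays(f,uv); return p+d*((z-p[2])/d[:,2])[:,None]
def cloud(f):
    h,w=f["z_map"].shape; u,v=np.meshgrid(np.arange(w),np.arange(h))
    p,d=rays(f,np.c_[u.ravel(),v.ravel()])
    return (p+d*f["z_map"].reshape(-1,1)).reshape(h,w,3)
E
python3 - <<'E'
from h import *
print(arm.state()); print(arm.grasp_offset)
ims=[]
for n in("scene","side"):
    f=cam(n); print(n,f["fovy"],f["cx"],f["cy"],f["position"],f["orientation"])
    cv2.imwrite(f"pics/{n}0.png",f["frame"][:,:,::-1]); np.save(f"pics/{n}0.npy",f,allow_pickle=True)
E
```

```text
{'time': 0.0, 'q': array([-1.17050556,  0.41798117, -0.0103247 ,  1.61414459,  0.00471783,
        1.11068825, -0.05298578]), 'dq': array([-0.00052782,  0.00075833, -0.00048254, -0.00055788, -0.00049015,
       -0.00213268, -0.0002408 ]), 'effort': array([ 4.95543572e-04, -8.51246881e+01,  6.38948623e-01, -4.26013649e+01,
       -4.88418911e-02,  1.83753530e-02,  6.63861806e-05]), 'position': array([0.26707392, 0.56466384, 0.20483313]), 'orientation': array([-6.88220000e-01, -3.06511117e+00,  1.86290929e-03]), 'wrist_force': array([ 0.36189769,  0.82222197, -0.10352964]), 'wrist_torque': array([ 0.05351841,  0.03878642, -0.0011001 ]), 'grip_force': 0.0, 'finger_gap': 0.0938725872280771}
-0.0188
scene 51.722634610508464 279.3450662639403 204.49741130676875 [1.1126179  0.45084744 0.71287418] [-1.18198175 -2.26527303  1.04559744]
side 54.90541685050786 284.14108463962 219.08592426288175 [ 0.47491659 -0.68460135  0.88962547] [-2.44374898  0.08070942 -0.02441444]
```

View pics/scene0.png

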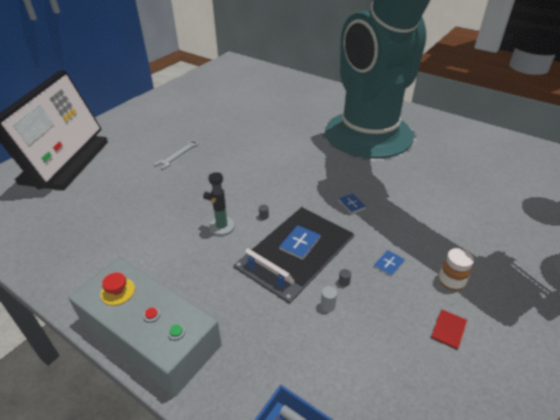

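View pics/side0.png

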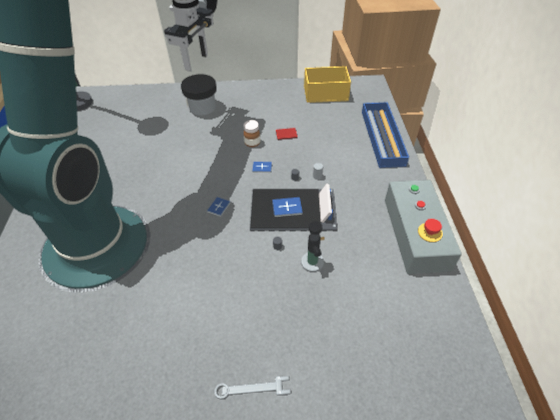

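The scene view shows the bed's black rectangle around (297,250) with the coupon at (300,242) and the wall at (268,266). The side view shows the bed at (290,209), the coupon at (287,207), the wall at (325,205) and the microscope at (313,250), near the wall end.

Run:
```python
from h import *
for n,c0,box in(("scene",(300,242),(225,195,365,305)),("side",(287,207),(240,180,345,240))):
    f=np.load(f"pics/{n}0.npy",allow_pickle=True).item()
    im=f["frame"]; hsv=cv2.cvtColor(im,cv2.COLOR_RGB2HSV)
    P=cloud(f)
    blue=cv2.inRange(hsv,(95,90,60),(125,255,255))
    blue=cv2.morphologyEx(blue,cv2.MORPH_CLOSE,np.ones((5,5)))
    nl,l,s,c=cv2.connectedComponentsWithStats(blue)
    for i in range(1,nl):
        if s[i,4]<100 or s[i,4]>3000: continue
        q=onz(f,np.argwhere(l==i)[:,::-1],0.02)[:,:2].astype(np.float32)
        r=cv2.minAreaRect(q); print(n,"blue",c[i].round(),s[i,4],r, "depth z",np.median(P[l==i],0).round(4))
    x0,y0,x1,y1=box
    m=np.zeros(blue.shape,np.uint8); m[y0:y1,x0:x1]=(im.max(2)<50)[y0:y1,x0:x1]
    nl,l,s,c=cv2.connectedComponentsWithStats(m); i=1+np.argmax(s[1:,4])
    q=onz(f,np.argwhere(l==i)[:,::-1],0.012)[:,:2].astype(np.float32)
    r=cv2.minAreaRect(q); print(n,"black",s[i,4],r,cv2.boxPoints(r).round(3).tolist())
    m=np.zeros(blue.shape,np.uint8); m[y0:y1,x0:x1]=((im.min(2)>170))[y0:y1,x0:x1]
    nl,l,s,c=cv2.connectedComponentsWithStats(m)
    for i in range(1,nl):
        if s[i,4]<40: continue
        Q=P[l==i]; print("white",c[i],s[i,4],Q.min(0).round(3),Q.max(0).round(3),np.median(Q,0).round(3))
    vis=cv2.resize(im[y0:y1,x0:x1],None,fx=5,fy=5,interpolation=cv2.INTER_CUBIC); cv2.imwrite(f"pics/{n}crop.png",vis[:,:,::-1])
    near=(P[...,2]>0.02)&(P[...,0]>.3)&(P[...,0]<.85)&(P[...,1]>-.25)&(P[...,1]<.3)&(P[...,2]<.17)
    nl,l,s,c=cv2.connectedComponentsWithStats(near.astype(np.uint8))
    for i in range(1,nl):
        if s[i,4]>25: Q=P[l==i]; print("obj",c[i].round(),s[i,4],Q.min(0).round(3),Q.max(0).round(3))
```

```text
scene blue [  4. 154.] 126 ((0.711270809173584, -0.8056045174598694), (0.10932682454586029, 0.02819162979722023), 61.22718048095703) depth z [ 0.5572 -1.3234 -0.2742]
scene blue [352. 202.] 243 ((0.3471142053604126, 0.12405293434858322), (0.05546596646308899, 0.0412740558385849), 61.70634078979492) depth z [0.3295 0.1181 0.0043]
scene blue [299. 240.] 716 ((0.5294702649116516, 0.08993007987737656), (0.0833706185221672, 0.0628463476896286), 2.9704689979553223) depth z [0.5303 0.0899 0.0183]
scene blue [389. 262.] 405 ((0.47665947675704956, 0.2818741202354431), (0.04215861111879349, 0.05746537446975708), 84.5235824584961) depth z [0.4634 0.2785 0.0043]
scene blue [289. 406.] 1182 ((0.840218186378479, 0.27991729974746704), (0.05469716712832451, 0.1198277696967125), 34.90583801269531) depth z [0.8408 0.2695 0.0212]
scene black 2 ((0.461566686630249, 0.14162945747375488), (0.0022937252651900053, 0.0), 124.64442443847656) [[0.4620000123977661, 0.14100000262260437], [0.4620000123977661, 0.14100000262260437], [0.460999995470047, 0.14300000667572021], [0.460999995470047, 0.14300000667572021]]
[... 1767 characters left out ...]
]
white [265.18867925 236.05660377] 53 [ 0.444 -0.015 -0.002] [0.479 0.018 0.006] [ 0.468 -0.     0.001]
white [295.50666667 234.93333333] 75 [ 0.513 -0.019 -0.003] [0.576 0.012 0.004] [ 0.549 -0.001  0.001]
obj [380. 157.] 66 [0.835 0.246 0.02 ] [0.85  0.299 0.044]
obj [318. 169.] 102 [0.621 0.207 0.021] [0.65  0.241 0.05 ]
obj [295. 173.] 53 [0.554 0.207 0.02 ] [0.576 0.23  0.034]
obj [405. 227.] 1690 [ 0.819 -0.152  0.02 ] [0.85  0.11  0.085]
obj [326. 203.] 321 [0.625 0.026 0.02 ] [0.658 0.14  0.056]
obj [287. 206.] 263 [0.491 0.056 0.02 ] [0.57  0.12  0.026]
obj [315. 242.] 507 [ 0.568 -0.135  0.02 ] [ 0.608 -0.083  0.158]
obj [277. 241.] 73 [ 0.484 -0.052  0.021] [ 0.508 -0.028  0.033]
```

View pics/sidecrop.png

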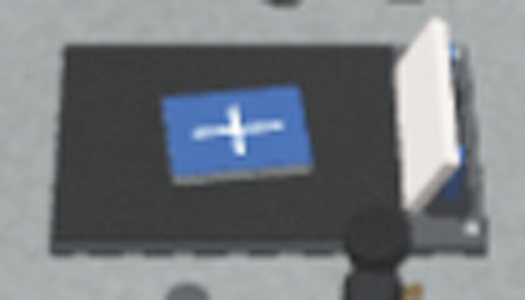

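The crop shows the coupon skewed slightly on the bed, with a clear run to the wall. The microscope stands close to the stand's near right corner. I'll fit the stand's yaw next.

Run:
```python
from h import *
for n,box in(("scene",(225,195,365,305)),("side",(240,180,345,240))):
    f=np.load(f"pics/{n}0.npy",allow_pickle=True).item()
    im=f["frame"]; P=cloud(f); x0,y0,x1,y1=box
    print(n,"dark pctl",np.percentile(im[y0:y1,x0:x1].max(2),[5,20,40,60]))
    for t in(75,95):
        m=np.zeros(im.shape[:2],np.uint8); m[y0:y1,x0:x1]=((im.max(2)<t)&(abs(P[...,2]-.012)<.006))[y0:y1,x0:x1]
        m=cv2.morphologyEx(m,cv2.MORPH_OPEN,np.ones((3,3)))
        nl,l,s,c=cv2.connectedComponentsWithStats(m); i=1+np.argmax(s[1:,4])
        q=onz(f,np.argwhere(l==i)[:,::-1],0.012)[:,:2].astype(np.float32)
        r=cv2.minAreaRect(q); print(t,s[i,4],r,cv2.boxPoints(r).round(3).tolist())
    w=(im.min(2)>130)&(P[...,2]>.016)&(P[...,2]<.056)&(abs(P[...,1]-.085)<.07)&(abs(P[...,0]-.64)<.03)
    Q=P[w]; A=np.c_[Q[:,1]-.085,Q[:,2]-.012,np.ones(len(Q))]
    for _ in range(4):
        k=np.linalg.lstsq(A,Q[:,0],rcond=None)[0]; e=abs(A@k-Q[:,0]); g=e<.004; A,Q=A[g],Q[g]
    print("wall x = k0*(y-.085)+k1*(z-.012)+k2",k,len(Q),Q[:,1].min(),Q[:,1].max())
```

```text
scene dark pctl [ 52.  61. 116. 141.]
75 3018 ((0.5287774801254272, 0.09554554522037506), (0.14898745715618134, 0.19587896764278412), 86.0992431640625) [[0.4259999990463257, 0.02800000086426735], [0.6209999918937683, 0.014999999664723873], [0.6320000290870667, 0.16300000250339508], [0.4359999895095825, 0.1770000010728836]]
95 3247 ((0.5298944115638733, 0.09642145037651062), (0.15392625331878662, 0.20209625363349915), 86.14984130859375) [[0.42399999499320984, 0.026000000536441803], [0.6259999871253967, 0.013000000268220901], [0.6359999775886536, 0.16599999368190765], [0.4339999854564667, 0.18000000715255737]]
wall x = k0*(y-.085)+k1*(z-.012)+k2 [0.06263809 0.05077672 0.64488696] 237 0.029198051132309277 0.14023893508926766
side dark pctl [ 61.  63.  93. 170.]
75 1936 ((0.5248218774795532, 0.08894577622413635), (0.14655005931854248, 0.19459521770477295), 86.09439849853516) [[0.4230000078678131, 0.02199999988079071], [0.6169999837875366, 0.008999999612569809], [0.6269999742507935, 0.1550000011920929], [0.43299999833106995, 0.16899999976158142]]
95 2165 ((0.5251637101173401, 0.08746124058961868), (0.15784130990505219, 0.1967855840921402), 86.09342956542969) [[0.421999990940094, 0.014999999664723873], [0.6179999709129333, 0.0020000000949949026], [0.6290000081062317, 0.1589999943971634], [0.4320000112056732, 0.17299999296665192]]
wall x = k0*(y-.085)+k1*(z-.012)+k2 [0.06641733 0.5028441  0.62456569] 272 0.026066121587849156 0.14192579043303544
```

Request:
move_arm([
  [150,[0,0,0],[0,0,-6]],
  [150,[0,0,0],[0,0,-6]],
  [150,[0,0,0],[0,0,-6]],
  [150,[0,0,0],[0,0,-6]],
  [150,[0,0,0],[0,0,0]],
])

```text
time: 0.52
position: [0.2672, 0.5648, 0.2051]
orientation: [-0.028, -3.141, 0.001]
wrist_force: [0.1, -0.8, -0.6]
finger_gap: 0.0637
grip_force: 0.0
```

Request:
move_arm([
  [185,[-0.0155,-0.0358,0],[0,0,0]],
  [185,[-0.0155,-0.0358,0],[0,0,0]],
  [185,[-0.0155,-0.0358,0],[0,0,0]],
  [185,[-0.0155,-0.0358,0],[0,0,0]],
  [185,[-0.0155,-0.0358,0],[0,0,0]],
])

```text
time: 0.93
position: [0.3409, 0.3823, 0.2053]
orientation: [-0.043, -3.141, 0.0]
wrist_force: [0.9, 0.9, 0.4]
finger_gap: 0.0307
grip_force: 0.0
```

Request:
move_arm([
  [185,[-0.0155,-0.0358,0],[0,0,0]],
  [185,[-0.0155,-0.0358,0],[0,0,0]],
  [185,[-0.0155,-0.0358,0],[0,0,0]],
  [185,[-0.0155,-0.0358,0],[0,0,0]],
  [185,[-0.0155,-0.0358,0],[0,0,0]],
])

```text
time: 1.35
position: [0.4142, 0.2016, 0.2056]
orientation: [0.043, 3.141, 0.001]
wrist_force: [1.0, -0.1, 0.3]
finger_gap: 0.0257
grip_force: 0.0
```

Request:
move_arm([
  [185,[-0.0155,-0.0358,0],[0,0,0]],
  [185,[-0.0155,-0.0358,0],[0,0,0]],
  [185,[-0.0155,-0.0358,0],[0,0,0]],
  [185,[0,0,0],[0,0,2.9]],
  [185,[0,0,0],[0,0,0]],
])

```text
time: 1.77
position: [0.4584, 0.0933, 0.2054]
orientation: [-0.131, -3.139, 0.0]
wrist_force: [-0.4, 0.6, -0.4]
finger_gap: 0.0262
grip_force: 0.0
```

Request:
move_arm([
  [185,[0,0.002,0.035],[0,0,-0.8]],
  [185,[0,0,0.035],[0,0,0]],
  [185,[0,0,0.03],[0,0,0]],
  [185,[0,0,0],[0,0,0]],
])

```text
time: 2.1
position: [0.455, 0.0974, 0.1011]
orientation: [-0.093, -3.134, 0.004]
wrist_force: [-2.3, -1.1, -0.9]
finger_gap: 0.0259
grip_force: 0.0
```

Run:
```python
from h import *
s=arm.state(); print(s["position"],s["orientation"])
f=arm.grab_frame("wrist"); T=np.eye(4); T[:3,:3]=R.from_rotvec(s["orientation"]).as_matrix(); T[:3,3]=s["position"]
W=T@np.array(f["mount"]); f["position"]=W[:3,3]; f["orientation"]=W[:3,:3]
im=f["frame"]; cv2.imwrite("pics/w1.png",im[:,:,::-1])
b=cv2.inRange(cv2.cvtColor(im,cv2.COLOR_RGB2HSV),(95,90,60),(125,255,255)); b=cv2.morphologyEx(b,cv2.MORPH_CLOSE,np.ones((15,15)))
nl,l,st,c=cv2.connectedComponentsWithStats(b)
for i in range(1,nl):
    if st[i,4]>1500:
        r=cv2.minAreaRect(onz(f,np.argwhere(l==i)[:,::-1],.02)[:,:2].astype(np.float32)); print(c[i],st[i],r,cv2.boxPoints(r).round(4).tolist())
```

```text
[0.45501049 0.09738804 0.10113591] [-0.09283835 -3.133578    0.00360954]
[291.75189873  45.19168174] [ 244    0   98   94 5530] ((0.3312843143939972, 0.1147477999329567), (0.057757310569286346, 0.045925773680210114), 62.82765197753906) [[0.2976999878883362, 0.09950000047683716], [0.3384999930858612, 0.07859999686479568], [0.36489999294281006, 0.12999999523162842], [0.3240000009536743, 0.1509000062942505]]
[495.04986807 206.85514512] [ 462  172   69   71 3790] ((0.4579285979270935, 0.2672502398490906), (0.04250858724117279, 0.05616693198680878), 84.27677917480469) [[0.4278999865055084, 0.24889999628067017], [0.4837999939918518, 0.24330000579357147], [0.4880000054836273, 0.2856000065803528], [0.43209999799728394, 0.29120001196861267]]
[276.01620921 303.05684029] [ 244  256   64   90 4627] ((0.5305657386779785, 0.08766227215528488), (0.0808246061205864, 0.05657177418470383), 2.502546787261963) [[0.48899999260902405, 0.11420000344514847], [0.49140000343322754, 0.0575999990105629], [0.5722000002861023, 0.06120000034570694], [0.5697000026702881, 0.1177000030875206]]
```

View pics/w1.png

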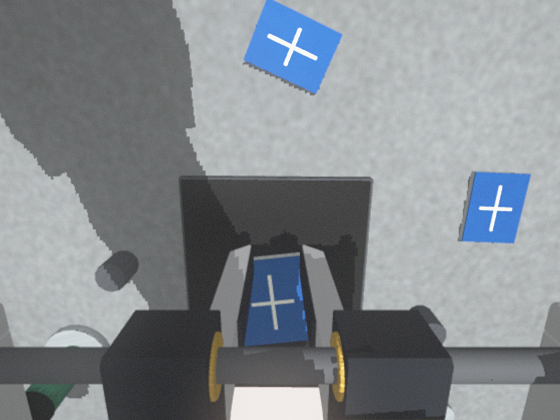

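Request:
move_arm([
  [185,[0,0,0.035],[0,0,0]],
  [185,[0,0,0.03],[0,0,0]],
  [185,[0,0,0.014],[0,0,0]],
  [185,[0,0,0.004],[0,0,0]],
  [185,[0,0,0],[0,0,0]],
])

```text
time: 2.57
position: [0.4586, 0.0977, 0.0233]
orientation: [0.093, 3.14, 0.0]
wrist_force: [0.3, 0.8, -0.3]
finger_gap: 0.0256
grip_force: 0.0
```

Request:
move_arm([
  [185,[0,0,0.003],[0,0,0]],
  [185,[0,0,0],[0,0,0]],
  [185,[0,0,0],[0,0,0]],
])

```text
time: 2.82
position: [0.4588, 0.0974, 0.0206]
orientation: [0.093, 3.139, 0.001]
wrist_force: [-0.8, 0.3, 0.1]
finger_gap: 0.0256
grip_force: 0.0
```

Request:
move_arm([
  [185,[0,0,0.003],[0,0,0]],
  [185,[0,0,0.003],[0,0,0]],
  [185,[0,0,0],[0,0,0]],
  [185,[0,0,0],[0,0,0]],
])

```text
time: 3.15
position: [0.458, 0.097, 0.0134]
orientation: [-0.094, -3.14, 0.0]
wrist_force: [-0.7, -0.5, 0.6]
finger_gap: 0.0259
grip_force: 0.0
```

Request:
move_arm([
  [185,[-0.01,0,-0.0008],[0,0,0]],
  [185,[-0.01,0,0],[0,0,0]],
  [185,[-0.01,0,0],[0,0,0]],
  [185,[-0.01,0,0],[0,0,0]],
  [185,[-0.01,0,0],[0,0,0]],
])

```text
time: 3.57
position: [0.5093, 0.0939, 0.0142]
orientation: [-0.094, -3.14, 0.0]
wrist_force: [-1.7, -0.2, 0.6]
finger_gap: 0.0261
grip_force: 0.7
```

Request:
move_arm([
  [185,[-0.01,0,0],[0,0,0]],
  [185,[-0.01,0,0],[0,0,0]],
  [185,[-0.01,0,0],[0,0,0]],
  [185,[0,0,0],[0,0,0]],
  [185,[0,0,0],[0,0,0]],
])

```text
time: 3.98
position: [0.5384, 0.0921, 0.0141]
orientation: [0.094, 3.14, -0.0]
wrist_force: [-0.1, -0.0, 0.1]
finger_gap: 0.0259
grip_force: 0.1
```

Request:
move_arm([
  [185,[-0.007,0,0],[0,0,0]],
  [185,[-0.007,0,0],[0,0,0]],
  [185,[-0.007,0,0],[0,0,0]],
  [185,[0,0,0],[0,0,0]],
])

```text
time: 4.32
position: [0.5603, 0.0909, 0.0144]
orientation: [0.094, 3.139, -0.0]
wrist_force: [0.1, -0.5, 0.5]
finger_gap: 0.0258
grip_force: 0.0
```

Run:
```python
from h import *
ims=[]
for n,(x0,y0,x1,y1) in(("scene",(215,180,355,320)),("side",(220,140,360,280))):
    f=cam(n); ims.append(cv2.resize(f["frame"][y0:y1,x0:x1],(400,400),interpolation=cv2.INTER_CUBIC))
cv2.imwrite("pics/c2.png",np.hstack(ims)[:,:,::-1])
```

```text
(no output)
```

View pics/c2.png

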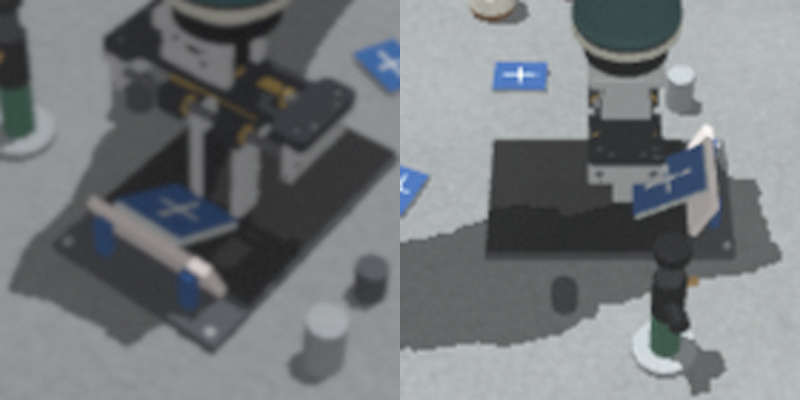

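The coupon is climbing the wall at (170,215) in the left panel, still slightly yawed. I'll keep pushing.

Request:
move_arm([
  [185,[-0.007,0,0],[0,0,0]],
  [185,[-0.007,0,0],[0,0,0]],
  [185,[-0.007,0,0],[0,0,0]],
  [185,[-0.007,0,0],[0,0,0]],
  [185,[0,0,0],[0,0,0]],
])

```text
time: 4.83
position: [0.5885, 0.0892, 0.0143]
orientation: [0.094, 3.139, -0.0]
wrist_force: [0.8, -1.4, 0.1]
finger_gap: 0.0259
grip_force: 0.0
```

Request:
move_arm([
  [185,[-0.005,0,0],[0,0,0]],
  [185,[-0.004,0,0],[0,0,0]],
  [185,[-0.003,0,0],[0,0,0]],
  [185,[0,0,0],[0,0,0]],
])

```text
time: 5.17
position: [0.5995, 0.0886, 0.0143]
orientation: [0.094, 3.14, -0.0]
wrist_force: [0.7, 0.1, -0.2]
finger_gap: 0.0257
grip_force: 0.0
```

Run:
```python
from h import *
ims=[]
for n,(x0,y0,x1,y1) in(("scene",(215,180,355,320)),("side",(220,140,360,280))):
    f=cam(n); ims.append(cv2.resize(f["frame"][y0:y1,x0:x1],(400,400),interpolation=cv2.INTER_CUBIC))
cv2.imwrite("pics/c3.png",np.hstack(ims)[:,:,::-1])
```

```text
(no output)
```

View pics/c3.png

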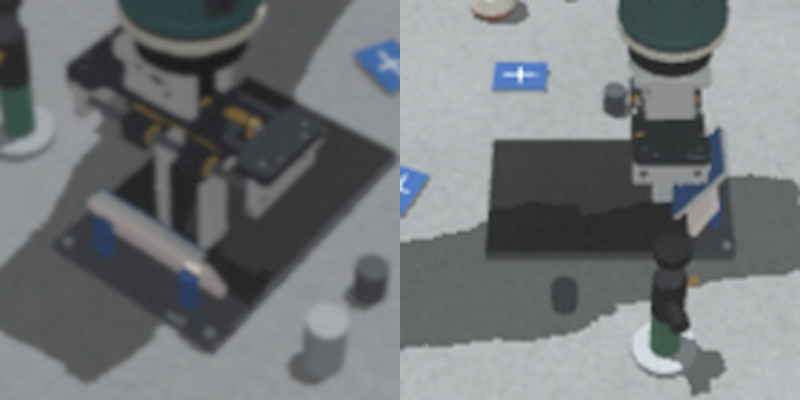

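The coupon leans at roughly 48°, seen edge-on from the scene camera at (155,240), resting on the wall's upper edge. About 11 mm remains to the foot.

Request:
move_arm([
  [185,[-0.003,0,0],[0,0,0]],
  [185,[-0.003,0,0],[0,0,0]],
  [185,[-0.002,0,0],[0,0,0]],
  [185,[0,0,0],[0,0,0]],
  [185,[0,0,0],[0,0,0]],
])

```text
time: 5.68
position: [0.6071, 0.0882, 0.0143]
orientation: [0.094, 3.14, -0.0]
wrist_force: [-0.5, 0.3, -0.9]
finger_gap: 0.0257
grip_force: 0.0
```

Request:
move_arm([
  [185,[-0.002,0,0],[0,0,0]],
  [185,[-0.0015,0,0],[0,0,0]],
  [185,[0,0,0],[0,0,0]],
  [185,[0,0,0],[0,0,0]],
])

```text
time: 6.02
position: [0.6087, 0.0881, 0.0138]
orientation: [-0.093, -3.137, 0.0]
wrist_force: [-10.4, 0.0, 6.2]
finger_gap: 0.026
grip_force: 5.3
```

```bash
cat > look.py <<'E'
from h import *
import sys
ims=[]
for n,(x0,y0,x1,y1) in(("scene",(215,180,355,320)),("side",(220,140,360,280))):
    f=cam(n); ims.append(cv2.resize(f["frame"][y0:y1,x0:x1],(400,400),interpolation=cv2.INTER_CUBIC))
    P=cloud(f); D=np.array([.9977,-.068]); E=np.array([.068,.9977]); q=P[...,:2]-[.6255,.0845]; X=q@D+.06; Y=q@E
    m=(X>.0)&(X<.1)&(abs(Y)<.05)&(P[...,2]>.057)&(P[...,2]<.096)
    if m.sum(): print(n,m.sum(),"X",np.percentile(X[m],[5,50,95]).round(4),"Z",np.percentile(P[...,2][m],[5,50,95]).round(4),"Y",np.percentile(Y[m],[2,98]).round(4))
cv2.imwrite(f"pics/{sys.argv[1]}.png",np.hstack(ims)[:,:,::-1])
E
python3 look.py c4
```

```text
scene 402 X [0.0397 0.0628 0.0896] Z [0.059  0.0781 0.089 ] Y [-0.0319  0.0291]
side 39 X [0.0747 0.0893 0.0921] Z [0.0581 0.086  0.0897] Y [-0.0386  0.0218]
```

View pics/c4.png

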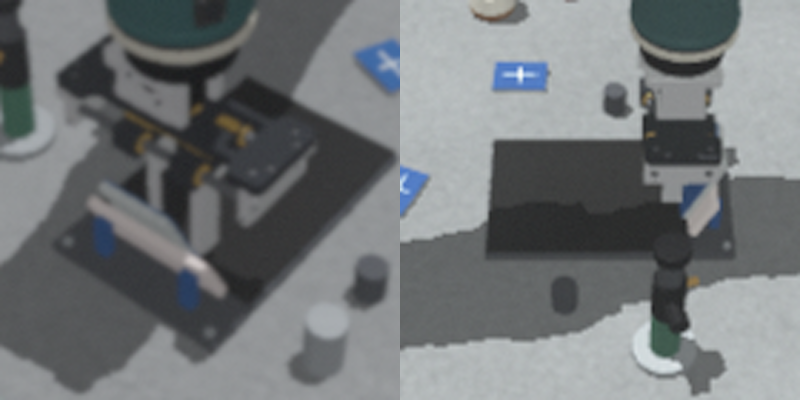

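The bare face now shows above the wall at (140,205), with its top edge at stand x about 0.09, z about 0.088. The contact force is 10 N, so the coupon is seated at about 65°. I'll back off gently.

Request:
move_arm([
  [185,[0.002,0,0],[0,0,0]],
  [185,[0.004,0,0],[0,0,0]],
  [185,[0.01,0,0],[0,0,0]],
  [185,[0.02,0,0],[0,0,0]],
  [185,[0.03,0,0],[0,0,0]],
])

```text
time: 6.53
position: [0.5453, 0.0917, 0.0144]
orientation: [0.095, 3.138, -0.0]
wrist_force: [-0.2, 0.5, 0.2]
finger_gap: 0.0258
grip_force: 0.0
```

Request:
move_arm([
  [185,[0.03,0,-0.01],[0,0,0]],
  [185,[0,0,-0.035],[0,0,0]],
  [185,[0,0,-0.04],[0,0,0]],
  [185,[0,0,-0.04],[0,0,0]],
  [185,[0,0,0],[0,0,0]],
])

```text
time: 6.95
position: [0.5178, 0.0943, 0.1463]
orientation: [0.094, 3.131, 0.005]
wrist_force: [0.9, 0.9, 0.5]
finger_gap: 0.0258
grip_force: 0.0
```

```bash
python3 look.py c5
```

```text
scene 196 X [0.0794 0.087  0.0909] Z [0.0609 0.0828 0.0864] Y [-0.0329  0.0258]
side 172 X [0.0726 0.0821 0.092 ] Z [0.0587 0.0773 0.0881] Y [-0.0359  0.024 ]
```

View pics/c5.png

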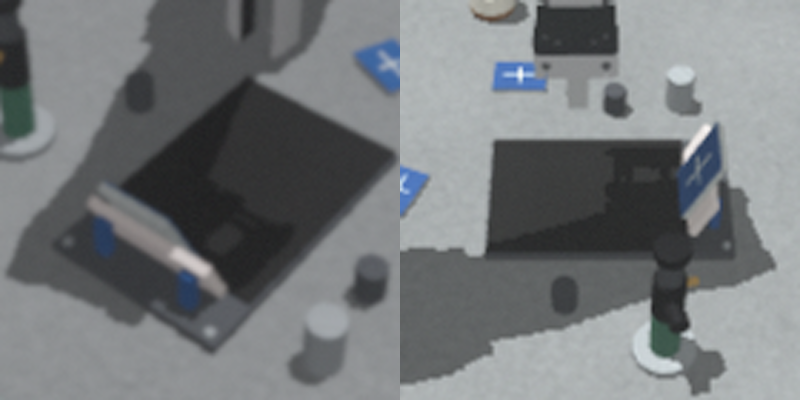

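The coupon stands by itself flat against the wall, at (700,170) in the side panel, centred near stand y = -5 mm. Next I go over the top and come down behind the wall.

Request:
move_arm([
  [185,[-0.036,-0.001,-0.005],[0,0,0]],
  [185,[-0.036,-0.001,-0.005],[0,0,0]],
  [185,[-0.036,-0.001,0],[0,0,0]],
  [185,[-0.036,-0.001,0],[0,0,0]],
  [185,[-0.036,-0.001,0],[0,0,0]],
])

```text
time: 7.47
position: [0.6949, 0.0777, 0.1475]
orientation: [-0.093, -3.138, 0.001]
wrist_force: [0.0, -0.3, -0.2]
finger_gap: 0.0258
grip_force: 0.0
```

Request:
move_arm([
  [185,[0,0,0],[0,0,0]],
  [185,[0,0,0.03],[0,0,0]],
  [185,[0,0,0.03],[0,0,0]],
  [185,[0,0,0.015],[0,0,0]],
  [185,[0,0,0],[0,0,0]],
])

```text
time: 7.88
position: [0.6912, 0.0777, 0.0696]
orientation: [-0.093, -3.133, 0.002]
wrist_force: [0.7, -0.2, 0.4]
finger_gap: 0.0257
grip_force: 0.0
```

Request:
move_arm([
  [185,[0.01,0,0.002],[0,0,0]],
  [185,[0.01,0,0],[0,0,0]],
  [185,[0.006,0,0],[0,0,0]],
  [185,[0.005,0,0],[0,0,0]],
  [185,[0,0,0],[0,0,0]],
])

```text
time: 8.3
position: [0.6627, 0.0801, 0.0732]
orientation: [0.093, 3.139, 0.0]
wrist_force: [-0.4, 0.3, 0.4]
finger_gap: 0.0256
grip_force: 0.1
```

Request:
move_arm([
  [185,[0.005,0,0],[0,0,0]],
  [185,[0.005,0,0],[0,0,0]],
  [185,[0.005,0,0],[0,0,0]],
  [185,[0.005,0,0],[0,0,0]],
  [185,[0,0,0],[0,0,0]],
])

```text
time: 8.72
position: [0.6421, 0.0811, 0.0723]
orientation: [-0.093, -3.14, 0.0]
wrist_force: [-0.5, -0.5, 0.1]
finger_gap: 0.0259
grip_force: 0.0
```

```bash
python3 look.py c6
```

```text
scene 306 X [0.0539 0.0616 0.0857] Z [0.0602 0.0832 0.0932] Y [-0.0241  0.0262]
side 104 X [0.0498 0.0539 0.0831] Z [0.0606 0.0892 0.0943] Y [-0.0367  0.0219]
```

View pics/c6.png

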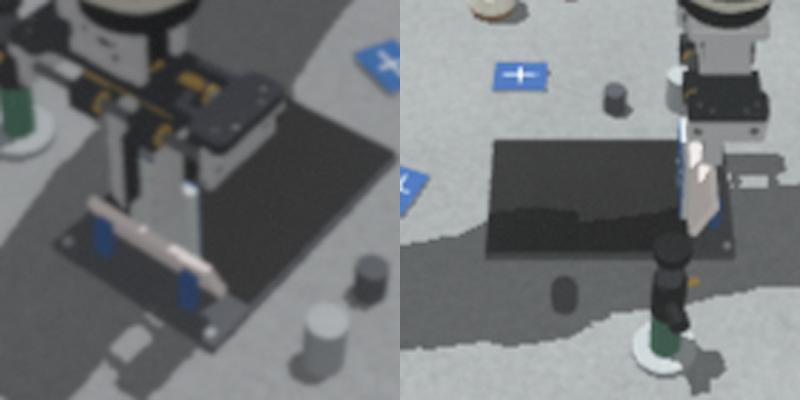

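The coupon is now nearly vertical, its top at stand x about 0.05–0.06 and z about 0.093. I push on until it tips.

Request:
move_arm([
  [185,[0.005,0,0],[0,0,0]],
  [185,[0.005,0,0],[0,0,0]],
  [185,[0.005,0,0],[0,0,0]],
  [185,[0.005,0,0],[0,0,0]],
  [185,[0,0,0],[0,0,0]],
])

```text
time: 9.23
position: [0.6221, 0.0824, 0.0723]
orientation: [-0.093, -3.14, -0.0]
wrist_force: [0.7, 0.4, -0.5]
finger_gap: 0.0257
grip_force: 0.0
```

```bash
python3 look.py c7
```

```text
scene 147 X [0.0482 0.0621 0.0663] Z [0.0733 0.0853 0.0953] Y [-0.0247  0.024 ]
side 27 X [0.0488 0.0568 0.0677] Z [0.0775 0.0899 0.094 ] Y [-0.0284  0.003 ]
```

View pics/c7.png

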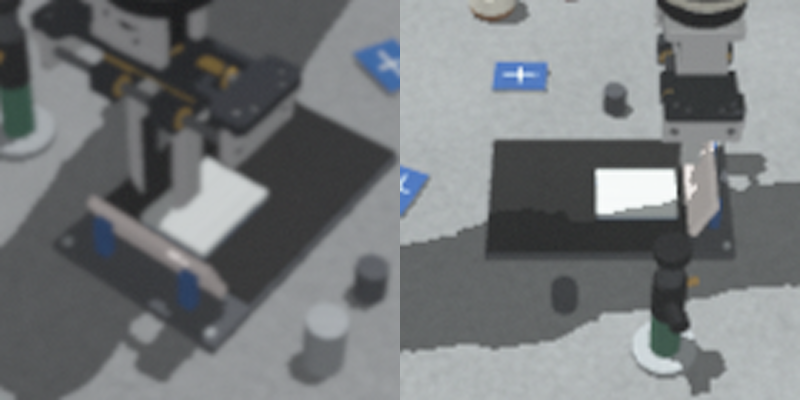

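The coupon lies bare face up on the bed, at (635,193) in the side panel, just clear of the wall. I'll retreat upward and check that it is flat.

Request:
move_arm([
  [185,[0,0,-0.03],[0,0,0]],
  [185,[0,0,-0.04],[0,0,0]],
  [185,[0,0,-0.04],[0,0,0]],
  [185,[0,0,-0.03],[0,0,0]],
  [185,[0,0,0],[0,0,0]],
])

```text
time: 9.75
position: [0.6258, 0.0823, 0.219]
orientation: [0.094, 3.132, 0.003]
wrist_force: [0.8, -0.5, -0.3]
finger_gap: 0.0257
grip_force: 0.0
```

Run:
```python
from h import *
f=cam("side"); P=cloud(f); D=np.array([.9977,-.068]); E=np.array([.068,.9977]); q=P[...,:2]-[.6255,.0845]; X=q@D+.06; Y=q@E
m=(f["frame"].min(2)>130)&(X>-.06)&(X<.055)&(abs(Y)<.06)&(P[...,2]<.03)&(P[...,2]>.014)
A=np.c_[X[m],Y[m],np.ones(m.sum())]; k=np.linalg.lstsq(A,P[...,2][m],rcond=None)[0]
print(m.sum(),X[m].min(),X[m].max(),Y[m].min(),Y[m].max(),"slope",k, np.median(P[...,2][m]))
```

```text
456 -0.03249162473367116 0.04920316432736132 -0.037646152188713596 0.031457138794246255 slope [ 0.00493169 -0.01199955  0.02043833] 0.020634025392374578
```

Flat (slope below 1°), top face at 20 mm, centre near stand (0.008, -0.003).

```bash
python3 -c "
from workcell import arm
print(arm.sign_off())"
```

```text
the job is handed in; nothing more can be done
None
```

The coupon stood tipped up against the wall at about 65°, was pushed over from behind, and now lies flat on the rubber bed bare face up; the job is handed in at about 10 s, though sign-off returned no verdict and I did not re-measure the bystanders.

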